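# Check a microtome's feed ratchet and lock the feed wheel

## Robot

A 6-joint arm with a two-finger parallel gripper is mounted at the origin on the work surface. World frame = base frame: x ahead of the robot, y to its left, z up, the work surface at z = 0. Lengths are in mm, angles in rad, forces in N, time in s.
With the tool pointing down it reaches from about 350 to 975 mm from the base axis. Payload 7.1 kg.
Tool frame: the origin (TCP) lies at the very end of the fingers, on their centre line; the grasp point (between the pads) lies tcp_to_grasp behind it (tcp_to_grasp is the distance from the TCP to the grasp point, in mm); z points along the fingers, x is the direction in which the jaws open and shut, and the axes are right-handed (so a half turn about z gives the same grasp; the last joint's range is limited). The gripper opens to 88 mm and grips with 3 to 60 N. Pads are 20 mm wide; open, the fingers measure 115 mm over their backs; the gripper's body (75 mm by 178 mm) begins 61 mm behind the grasp point.
Start: joints at [-1.309, 0.423, 1.63, -0, 1.089, -0.019], TCP at [173.221, -600.499, 222.675] pointing down, gripper open.
Joint ranges: [-3, 3], [-0.9, 2.11], [0.09, 2.58], [-1.31, 4.45], [0.11, 2.69], [-2.54, 2.54]. Speed limits (rad/s): [2.39, 2.39, 3.01, 3.14, 3.14, 3.14].

## Interface

Orientations are given as a rotation vector (axis times angle).
In Python, from workcell import get_obs, get_image, close_job, recognise, mark_of, tcp_to_grasp gives the robot as it stands. The module is installed in compiled form; this text tells all that it offers.
- The arm moves only by the tool move_arm, never from a script. Its argument "motion" is a list of rows, each a list of 7 numbers: the shift along the world's x, y, z in mm, then the turn, a rotation vector about the world's x, y, z in rad, then the finger opening in mm, from 0 to 87.8. A call has 1 to 5 rows; each row is the pose to reach, as a shift and turn from the pose commanded when the call began; what a row does not reach only later rows make up. A row lasts 1/12 s, in which the tool goes at most 41.7 mm and 7.16 degrees, less where a joint would pass 70% of its speed; a pose out of reach is approached as far as the arm can. A call with a gripper value outside its range is refused whole. The fingers move at their own pace and stop on an object; the grip force is fixed at half the most. Time passes only in rows, so rows that repeat a pose let the fingers close. It gives the time, the measured TCP pose, the force and the opening at its end, in the units of the state.
- get_obs(): the state, without advancing time (a new reading comes with each control period).
- get_image(name): name is "side" or "top" or "wrist"; returns a dict with "color" (384x512x3 uint8, red, green, blue), "mtx" (3x3 intrinsics, pixels), "k1" (the pictures are not rectified: a ray, as slopes to the right and down, at radius r is drawn at 1 + k1 r^2 times it, then the intrinsics apply), "camera_from_world" (4x4, takes a point from world to camera coordinates). Camera axes: x right, y up, looking along -z (the intrinsics and any distortion apply to the point x, -y, -z); pixel columns grow to the right and rows downward; lengths in mm; the calibration is good to about 2 mm. A picture is of the moment at which its call begins. There is no depth.
- close_job(): hands the job in, once; it reports no verdict.
Trained networks look in a picture, given as the dict that the camera call returned (one of the last four; its "shot" number tells which), for a name from the list of things; names that differ only in an ending like _2 or _b are one class to them, and where a whole thing is asked for, a point or a joint stands for the part that bears it (a point fixed in the world has none). Each returns a list of dicts, best first, with "p" (0 to 1); they miss things now and then, are a little off and sometimes report something else, mostly with a low value. They report only what shows in the picture. A call takes as long as a camera call.
- recognise(picture, label): "bbox" ([centre column, centre row, width, height] in pixels, round what is visible of it).
- mark_of(picture, label): "location" ([row, column] in pixels: a listed point, or the origin of a listed thing).
The state is a dict: "t": time; "qpos": joint angles; "qvel": joint speeds; "joint_torque": joint torques, N m; "ee_pos": TCP position; "orientation": TCP orientation; "ft_force": force on the tool from outside, world axes, zero at the start; "moment": the same for the moment, N m; "width": finger opening in mm.
Only numpy, scipy, OpenCV 4.12 (cv2) and the standard library are available. Lean on these libraries where they do the work, as an engineer would, in place of code of your own. Each camera call takes 0.05 s, during which the arm holds its last target. There are 200 camera calls.

## Task

Get the bench microtome ready for fitting its blade. First check that the feed ratchet runs free: swing the feed lever back (clockwise seen from above) to its rear stop without the toothed feed wheel turning with it; then work the lever to and fro, turning the wheel only with the lever, until the red-ringed hole in the wheel stands under the red-knobbed locking pin. Push the pin fully home through the wheel, leave the lever back at its rear stop, and do not disturb the other things on the bench.

Things in the scene. Friction and masses are not known exactly. Their poses are not given: they have to be found in the camera images.
- feed_axis (a point): On the vertical axis of feed wheel and lever, level with the wheel's top face (56 mm above the bench). Off-white base 190 x 224 x 24 mm, fixed; centre tube with a round cutting ring (80 mm wide, top at 105 mm). From the axis, seen from above, the lever at its rear stop points 215 degrees clockwise of the direction to the locking pin (pin_bore), at its front stop 165 degrees clockwise of it.
- feed_wheel: The feed wheel: flat steel ratchet wheel, 176 mm across its 24 saw teeth, 12 mm thick (44 to 56 mm above the bench). Origin on its vertical axis at bench level, z up. A brake (0.4 N m) keeps it where it is left. Only the lever's pawl drives it, counter-clockwise seen from above. Do not turn it with the fingers.
- lock_hole (a point): Centre of the wheel's one locking hole (18 mm wide, through the wheel, edged by a red ring, a short red line runs from it towards the hub), at the wheel's top face, 64 mm from the feed axis. It starts 25 to 90 degrees clockwise (seen from above) of the locking pin, so the wheel must turn counter-clockwise by that angle.
- pin_bore (a point): Where the locking pin's axis meets the plane of the wheel's top face, 64 mm from the feed axis; fixed. The pin stands in a steel boss (26 mm wide, 66 to 88 mm above the bench) on a white bracket that straddles the wheel's rim. The 10 mm round-tipped pin enters when the hole's centre is within about 5 mm of this point.
- lever_handle (a point): Middle (97 mm above the bench) of the lever's upright black handle: a round post 22 mm thick, 72 to 122 mm above the bench, 140 mm from the feed axis, on the end of a flat steel arm 18 mm wide, 64 to 74 mm above the bench, that swings level about the axis. Push it from either side, or straddle it with open fingers and sweep it to and fro.
- feed_lever (a joint): Lever angle: 0 at the rear stop, growing counter-clockwise (from above) to 0.873 at the front stop; starts at 0.3 to 0.75, stays where left. Counter-clockwise its pawl grips and turns the wheel with it, after up to 15 degrees of free play (4 N at the handle); clockwise it clicks loosely and the wheel stays (1 N). A full stroke turns the wheel 35 to 50 degrees.
- pin_knob_top (a point): Centre of the flat top of the locking pin's red knob (30 mm across, 20 mm high), on the pin's vertical axis: 138 mm above the bench with the pin up, 108 mm when it is fully home.
- lock_pin (a joint): How far the locking pin is pushed down, in m: 0 up (as it starts), 0.010 when its tip meets the wheel's face beside the hole, 0.030 fully home with the knob down on its boss. It resists with 2.5 N and stays where it is left.
- beaker: Bystander: glass beaker 74 mm across, 92 mm high (pipette in it to 135 mm), on the purple tray. Origin at the centre of its underside.
- dish: Bystander: clear petri dish 90 mm across, 14 mm high, on the purple tray (330 x 240 x 22 mm). Origin at the centre of its underside.
- forceps: Bystander: steel forceps 125 mm long, 8 mm high, on the purple tray. Origin under the middle.
- slide_box: Bystander: green box for slides, 85 x 100 x 34 mm, on the bench beyond the microtome. Origin at the centre of its underside.
- stain_bottle: Bystander: amber bottle 42 mm across, 85 mm high, on the robot's side of the bench. Origin at the centre of its underside.
- needle: Bystander: dissecting needle, 145 mm long, black handle 10 mm thick, on the bench right of the microtome. Origin under the middle.
- blade_holder: Bystander: blue blade holder 120 x 40 x 20 mm, on the bench right of the microtome. Origin at the centre of its underside.
- dish_lid: Bystander: second clear petri dish, 90 mm across, 14 mm high, on the bench beyond the microtome. Origin at the centre of its underside.
- dropper: Bystander: white dropping bottle with red cap, 36 mm across, 75 mm high, on the robot's side of the bench, to its left. Origin at the centre of its underside.

How it is judged:
By the outcome, as a careful person would: the job done as asked, in the order asked, and still so for the second after the job is handed in, with the robot touching nothing.
It also fails if it takes over 61 s, if anything falls off the work surface, if the arm or the gripper's body presses on something with over 40 N, if the wrist force passes 120 N, or if a joint passes its speed limit or range.

## Working session

There is one attempt and no reset: what is moved stays moved. The work goes in short steps, Python scripts to look and compute and a tool call to move; the robot and the scene stay as the last step left them, time stands still between calls to the robot, and variables do not carry over. Pictures are saved under pics/ and viewed, about 8 in all and at most 12, crops included, and the job is handed in when it is done.

Besides the shell and the picture viewer there is one more tool, called as a command line: name --pt "numbers of a row" for each row, then --argument value for the rest. move_arm: Moves the arm, as the interface text tells. Its arguments: {"type":"object","properties":{"motion":{"type":"array"}},"required":["motion"]}

```bash
mkdir -p pics; cat > h.py <<'E'
import numpy as np, cv2
from workcell import *
def ray(im,row,col):
    K=np.array(im["mtx"]);p=cv2.undistortPoints(np.array([[[col,row]]],float),K,np.array([im["k1"],0,0,0.]))[0,0]
    T=np.array(im["camera_from_world"]);R=T[:3,:3]
    return -R.T@T[:3,3], R.T@np.array([p[0],-p[1],-1])
def at(im,row,col,z):
    c,d=ray(im,row,col);return c+d*(z-c[2])/d[2]
def proj(im,P):
    T=np.array(im["camera_from_world"]);q=T[:3,:3]@np.array(P,float)+T[:3,3];s=np.array([q[0],-q[1]])/-q[2]
    s=s*(1+im["k1"]*(s@s));K=np.array(im["mtx"]);return K[:2,:2]@s+K[:2,2]
def save(im,n,crop=None,f=1):
    c=im["color"][:,:,::-1]
    if crop: c=c[crop[1]:crop[3],crop[0]:crop[2]]
    cv2.imwrite("pics/"+n,cv2.resize(c,None,fx=f,fy=f,interpolation=cv2.INTER_CUBIC))
H=dict(feed_axis=56,lock_hole=56,pin_bore=56,lever_handle=97,pin_knob_top=138,beaker=22,dish=22,forceps=22,slide_box=0,stain_bottle=0,needle=0,blade_holder=0,dish_lid=0,dropper=0,feed_wheel=0)
E
python3 - <<'E'
from h import *
o=get_obs();print(o["t"],o["ee_pos"],o["orientation"],o["width"],tcp_to_grasp)
a=get_image("top");b=get_image("side")
for n,im in(("top",a),("side",b)):
    save(im,n+".png")
    for k,z in H.items():
        for m in mark_of(im,k)[:2]: print(n,k,round(m["p"],2),np.round(m["location"]),np.round(at(im,*m["location"],z)))
cv2.imwrite("pics/both.png",np.vstack([a["color"],b["color"]])[:,:,::-1])
E
```

```text
0.0 [ 173.07795397 -599.97599558  221.92082774] [-2.50970507e+00  1.88818910e+00  1.90472692e-03] 87.68718427756528 18.700000000000003
top feed_axis 0.79 [181. 295.] [557. -16.  56.]
top lock_hole 0.77 [176. 271.] [570.  57.  56.]
top pin_bore 0.69 [191. 273.] [526.  50.  56.]
top lever_handle 0.87 [165. 342.] [ 599. -143.   97.]
top pin_knob_top 0.64 [188. 277.] [529.  43. 138.]
top pin_knob_top 0.52 [176. 274.] [563.  53. 138.]
top beaker 0.79 [173. 147.] [583. 429.  22.]
top dish 0.85 [207. 148.] [480. 425.  22.]
top forceps 0.71 [213. 121.] [460. 505.  22.]
top forceps 0.67 [255. 194.] [337. 284.  22.]
top slide_box 0.63 [107. 280.] [797.  25.   0.]
top slide_box 0.55 [185. 295.] [550. -23.   0.]
top stain_bottle 0.48 [268. 354.] [ 294. -200.    0.]
top needle 0.61 [160. 386.] [ 629. -307.    0.]
top blade_holder 0.65 [234. 392.] [ 400. -322.    0.]
top dish_lid 0.62 [110. 359.] [ 789. -226.    0.]
top dish_lid 0.58 [171. 150.] [591. 429.   0.]
top dropper 0.6 [254. 193.] [337. 290.   0.]
top feed_wheel 0.73 [185. 293.] [549. -16.   0.]
side feed_axis 0.76 [199. 262.] [557.  -4. 
[... 304 characters left out ...]
38.]
side dish 0.73 [296. 218.] [477. 430.  22.]
side forceps 0.91 [326. 204.] [457. 534.  22.]
side forceps 0.73 [213. 265.] [531.  24.  22.]
side slide_box 0.84 [197. 199.] [808.   6.   0.]
side slide_box 0.18 [214. 262.] [550.   4.   0.]
side stain_bottle 0.72 [201. 351.] [ 296. -216.    0.]
side stain_bottle 0.56 [188. 266.] [ 612. -157.    0.]
side needle 0.26 [199. 262.] [593. -82.   0.]
side blade_holder 0.65 [181. 337.] [ 385. -333.    0.]
side dish_lid 0.78 [172. 232.] [ 792. -216.    0.]
side dish_lid 0.38 [170. 272.] [ 655. -305.    0.]
side dropper 0.56 [282. 291.] [335. 274.   0.]
side dropper 0.29 [171. 271.] [ 654. -296.    0.]
side feed_wheel 0.88 [213. 266.] [542.  -7.   0.]
```

View pics/both.png

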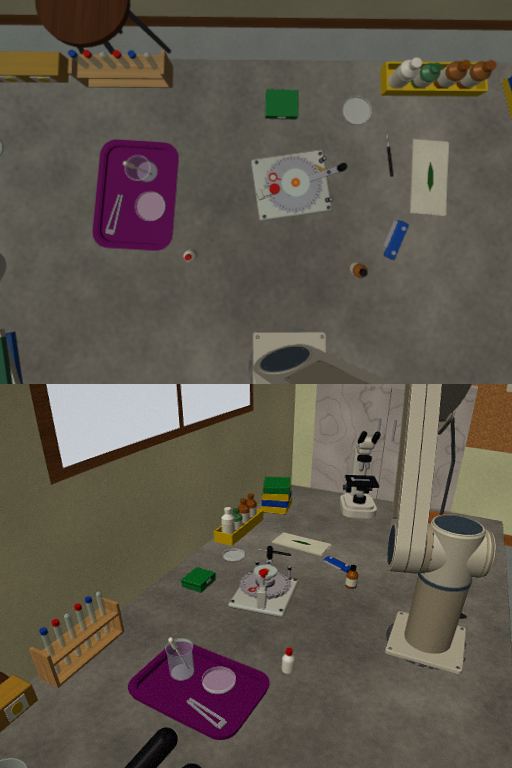

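move_arm --pt "19 27 4 0 0 0.078 87" --pt "39 54 8 0 0 0.156 87" --pt "58 81 12 0 0 0.234 87" --pt "78 108 16 0 0 0.312 87" --pt "97 135 20 0 0 0.39 87"

```text
t: 2.02
ee_pos: [270.9, -464.3, 242.9]
orientation: [2.831, -1.362, 0.0]
ft_force: [0.9, 0.1, -0.2]
width: 86.5
```

move_arm --pt "19 27 4 0 0 0.078 87" --pt "39 54 8 0 0 0.156 87" --pt "58 81 12 0 0 0.234 87" --pt "78 108 16 0 0 0.312 87" --pt "97 135 20 0 0 0.39 87"

```text
t: 2.43
ee_pos: [368.0, -329.1, 263.1]
orientation: [3.041, -0.787, 0.001]
ft_force: [0.2, -0.6, 0.3]
width: 87.1
```

move_arm --pt "19 27 4 0 0 0.078 87" --pt "39 54 8 0 0 0.156 87" --pt "58 81 12 0 0 0.234 87" --pt "78 108 16 0 0 0.312 87" --pt "97 135 20 0 0 0.39 87"

```text
t: 2.85
ee_pos: [465.1, -194.0, 283.2]
orientation: [3.136, -0.182, 0.001]
ft_force: [0.7, -0.5, -0.6]
width: 87.0
```

move_arm --pt "19 27 4 0 0 0.078 40" --pt "39 54 8 0 0 0.156 40" --pt "58 81 12 0 0 0.234 40" --pt "78 108 16 0 0 0.312 40" --pt "97 135 20 0 0 0.39 40"

```text
t: 3.27
ee_pos: [562.1, -59.0, 303.1]
orientation: [3.112, 0.429, 0.001]
ft_force: [0.9, -0.5, 0.8]
width: 57.2
```

```bash
cat > look.py <<'E'
import sys
from h import *
o=get_obs();print(round(o["t"],2),np.round(o["ee_pos"],1),np.round(o["orientation"],3),np.round(o["qpos"],2),round(o["width"],1),np.round(o["ft_force"],1))
im=get_image("wrist");save(im,sys.argv[1]+".png")
for k in("feed_axis","lock_hole","pin_bore","lever_handle","pin_knob_top"):
    for m in mark_of(im,k)[:2]: print(k,round(m["p"],2),np.round(m["location"]),np.round(at(im,*m["location"],H[k]),1))
E
python3 look.py w1
```

```text
3.27 [562.1 -59.  303.1] [3.112e+00 4.290e-01 1.000e-03] [-0.13  0.25  1.68 -0.    1.21 -0.4 ] 57.2 [ 0.9 -0.5  0.8]
lock_hole 0.84 [ 91. 274.] [564.9  49.   56. ]
pin_bore 0.76 [ 84. 249.] [528.1  48.5  56. ]
pin_knob_top 0.78 [ 74. 251.] [529.3  54.2 138. ]
```

View pics/w1.png

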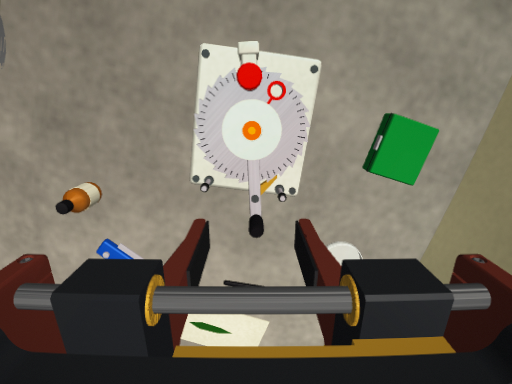

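```bash
python3 - <<'E'
from h import *
im=get_image("wrist");top=get_image("top")
P=lambda n,r,c,z:print(n,np.round(at(im,r,c,z),1))
P("axis@105",130,252,105);P("rimL",128,195,56);P("rimR",128,308,56);P("rimB",183,250,56)
P("hole",91,277,56);P("knob top",73,249,138);P("handle top",219,256,122);P("handle bottom",234,257,72)
P("stopL",186,206,64);P("stopR",196,282,64);P("tubering L",130,221,105);P("R",130,282,105);P("T",99,252,105);P("B",160,252,105)
# red segmentation in both
for n,i in(("w",im),("t",top)):
    c=i["color"].astype(int);m=((c[:,:,0]>150)&(c[:,:,1]<70)&(c[:,:,2]<70)).astype(np.uint8)
    N,l,s,ce=cv2.connectedComponentsWithStats(m)
    for k in range(1,N):
        if s[k,4]>8: print(n,s[k],ce[k].round(1),np.round(at(i,ce[k][1],ce[k][0],56),1),np.round(at(i,ce[k][1],ce[k][0],138),1))
E
```

```text
axis@105 [546.7 -11.1 105. ]
rimL [464.5 -34.5  56. ]
rimR [627.8  10.5  56. ]
rimB [566.6 -95.2  56. ]
hole [567.7  48.3  56. ]
knob top [525.7  52.1 138. ]
handle top [ 583.8 -125.   122. ]
handle bottom [ 599.1 -170.5   72. ]
stopL [ 501.1 -115.9   64. ]
stopR [ 620.4 -100.1   64. ]
tubering L [507.2 -21.9 105. ]
R [ 5.848e+02 -5.000e-01  1.050e+02]
T [536.3  26.6 105. ]
B [557.3 -49.7 105. ]
w [238  61  26  26 501] [250.6  73.8] [524.8  60.6  56. ] [527.6  51.7 138. ]
w [269  80  18  22 150] [277.2  89.4] [567.3  50.5  56. ] [561.6  43.7 138. ]
```

```bash
python3 - <<'E'
from h import *
im=get_image("wrist")
T=np.array(im["camera_from_world"]);print("cam",np.round(-T[:3,:3].T@T[:3,3]))
A=np.array([546,-12.])
for a in (-78,-74,-70,-66):
    u=np.array([np.cos(np.radians(a)),np.sin(np.radians(a))])
    print(a,[np.round(proj(im,[*(A+r*u),z])) for r,z in((140,122),(140,72),(100,74),(70,74))])
for a in(-108.4,-58.4):
    u=np.array([np.cos(np.radians(a)),np.sin(np.radians(a))]);print(A+140*u)
save(im,"c.png",(180,140,330,250),5)
E
```

```text
cam [539.  16. 465.]
-78 [array([246., 232.]), array([246., 218.]), array([248., 195.]), array([249., 176.])]
-74 [array([252., 232.]), array([252., 218.]), array([252., 195.]), array([252., 176.])]
-70 [array([259., 232.]), array([259., 218.]), array([257., 195.]), array([255., 176.])]
-66 [array([266., 231.]), array([265., 218.]), array([261., 194.]), array([258., 175.])]
[ 501.80913483 -144.84264163]
[ 619.35802684 -131.24177078]
```

View pics/c.png

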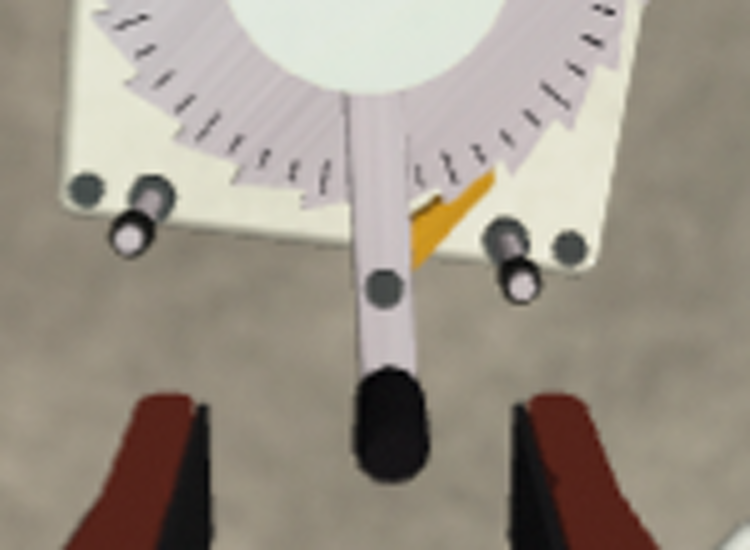

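move_arm --pt "15 -40 0 0 0 0.06 46" --pt "31 -80 0 0 0 0.06 46" --pt "31 -85 -35 0 0 0.06 46" --pt "31 -85 -75 0 0 0.06 46" --pt "31 -85 -110 0 0 0.06 46"

```text
t: 4.13
ee_pos: [591.8, -147.5, 191.4]
orientation: [3.099, 0.511, 0.002]
ft_force: [0.1, 0.6, 0.1]
width: 46.0
```

```bash
python3 - <<'E'
from h import *
o=get_obs();print(np.round(o["ee_pos"],1),round(o["width"],1),np.round(o["ft_force"],1))
im=get_image("wrist");save(im,"w2.png",None,1.2)
for a in (-74,-70.5,-67):
    u=np.array([np.cos(np.radians(a)),np.sin(np.radians(a))])
    print(a,[np.round(proj(im,[*(np.array([546,-12])+r*u),z])*1.2) for r,z in((140,122),(140,72),(100,74),(70,74))])
E
```

```text
[ 591.8 -147.5  191.4] 46.0 [0.1 0.6 0.1]
-74 [array([294., 235.]), array([295., 217.]), array([297., 174.]), array([298., 138.])]
-70.5 [array([305., 235.]), array([304., 218.]), array([304., 174.]), array([304., 138.])]
-67 [array([316., 234.]), array([314., 217.]), array([311., 173.]), array([309., 138.])]
```

View pics/w2.png

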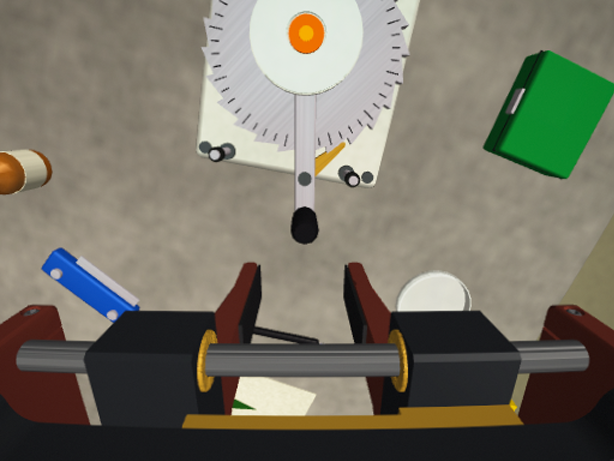

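Handle appears at pixel (305,228), centred between the open fingers at (258..350, 265), so the estimate holds. Descend.

move_arm --pt "1 3 -35 0 0 0 46" --pt "1 3 -70 0 0 0 46" --pt "1 3 -103 0 0 0 46" --pt "1 3 -103 0 0 0 46"

```text
t: 4.52
ee_pos: [589.1, -142.1, 84.7]
orientation: [-3.095, -0.514, 0.014]
ft_force: [-0.3, 0.5, 0.1]
width: 45.6
```

```bash
python3 - <<'E'
from h import *
o=get_obs();print(np.round(o["ee_pos"],1),round(o["width"],1),np.round(o["ft_force"],1))
A=np.array([546,-12]);p=lambda a:A+140*np.array([np.cos(np.radians(a)),np.sin(np.radians(a))])
b=p(-70.5)
for a in(-76,-82,-88,-94,-100,-106,-108.4,-112,-64,-58.4):print(a,np.round(p(a)-b,1),round(np.radians(a+70.5),3))
E
```

```text
[ 589.1 -142.1   84.7] 45.6 [-0.3  0.5  0.1]
-76 [-12.9  -3.9] -0.096
-82 [-27.2  -6.7] -0.201
-88 [-41.8  -7.9] -0.305
-94 [-56.5  -7.7] -0.41
-100 [-71.   -5.9] -0.515
-106 [-85.3  -2.6] -0.62
-108.4 [-90.9  -0.9] -0.661
-112 [-99.2   2.2] -0.724
-64 [14.6  6.1] 0.113
-58.4 [26.6 12.7] 0.211
```

move_arm --pt "-9 -3 0 0 0 -0.07 46" --pt "-19 -5 0 0 0 -0.14 46" --pt "-28 -7 0 0 0 -0.21 46" --pt "-38 -8 0 0 0 -0.28 46" --pt "-48 -8 0 0 0 -0.35 46"

```text
t: 4.93
ee_pos: [546.4, -151.5, 92.5]
orientation: [3.14, -0.038, 0.005]
ft_force: [0.9, -0.4, -0.1]
width: 46.0
```

move_arm --pt "-10 0 0 0 0 -0.07 46" --pt "-20 2 0 0 0 -0.14 46" --pt "-29 3 0 0 0 -0.21 46" --pt "-38 6 0 0 0 -0.28 46" --pt "-43 7 0 0 0 -0.31 46"

```text
t: 5.35
ee_pos: [502.9, -144.1, 92.5]
orientation: [3.097, -0.523, 0.005]
ft_force: [0.6, 0.3, -0.7]
width: 46.5
```

```bash
python3 look.py w3
```

```text
5.35 [ 502.9 -144.1   92.5] [ 3.097 -0.523  0.005] [-0.3   0.47  1.94  0.    0.73  0.03] 46.5 [ 0.6  0.3 -0.7]
lever_handle 0.96 [233. 272.] [ 516.1 -146.3   97. ]
```

move_arm --pt "-4 1 0 0 0 -0.02 46" --pt "-8 3 0 0 0 -0.04 46" --pt "-10 4 0 0 0 -0.05 46"

```text
t: 5.9
ee_pos: [495.0, -140.6, 90.2]
orientation: [3.083, -0.596, 0.011]
ft_force: [14.1, -7.5, -14.0]
width: 46.3
```

move_arm --pt "-1 0 0 0 0 0 46" --pt "-2 1 0 0 0 0 46"

```text
t: 6.07
ee_pos: [495.0, -140.5, 90.2]
orientation: [3.083, -0.594, 0.017]
ft_force: [18.5, -14.3, -18.3]
width: 46.2
```

move_arm --pt "-1 0 0 0 0 0 46" --pt "-2 1 0 0 0 0 46"

```text
t: 6.23
ee_pos: [494.9, -140.3, 90.4]
orientation: [3.082, -0.594, 0.023]
ft_force: [23.0, -16.5, -20.0]
width: 46.2
```

```bash
python3 look.py w4
```

```text
6.23 [ 494.9 -140.3   90.4] [ 3.082 -0.594  0.023] [-0.3   0.46  1.97 -0.    0.7   0.08] 46.2 [ 23.  -16.5 -20. ]
lever_handle 0.96 [234. 273.] [ 508.4 -143.1   97. ]
```

move_arm --pt "16 -8 0 0 0 0.09 46" --pt "28 -11 0 0 0 0.17 46" --pt "40 -13 0 0 0 0.26 46" --pt "52 -14 0 0 0 0.35 46" --pt "64 -14 0 0 0 0.43 46"

```text
t: 6.95
ee_pos: [550.7, -151.5, 89.1]
orientation: [-3.14, -0.085, 0.007]
ft_force: [-4.3, -2.9, 3.2]
width: 46.2
```

move_arm --pt "6 0 0 0 0 0.04 46" --pt "12 1 0 0 0 0.09 46" --pt "18 2 0 0 0 0.13 46" --pt "24 3 0 0 0 0.17 46" --pt "29 5 0 0 0 0.21 46"

```text
t: 7.37
ee_pos: [579.7, -147.0, 89.0]
orientation: [3.115, 0.41, -0.006]
ft_force: [-3.3, -4.8, 0.2]
width: 46.2
```

```bash
python3 look.py w5; cat > hole.py <<'E'
from h import *
A=np.array([546,-12])
for n in("top","side"):
    i=get_image(n);save(i,n+"_l.png")
    for m in mark_of(i,"lock_hole")[:2]:
        p=at(i,*m["location"],56)[:2]-A;print(n,round(m["p"],2),np.round(m["location"]),p.round(),np.degrees(np.arctan2(p[1],p[0])).round(1))
    c=i["color"].astype(int);m=((c[:,:,0]>110)&(c[:,:,1]<c[:,:,0]*.45)&(c[:,:,2]<c[:,:,0]*.45)).astype(np.uint8)
    N,l,s,ce=cv2.connectedComponentsWithStats(m)
    for k in range(1,N):
        p=at(i,ce[k][1],ce[k][0],56)[:2]-A
        if s[k,4]>3 and np.hypot(*p)<110: print(n,s[k],ce[k].round(1),p.round(),np.degrees(np.arctan2(p[1],p[0])).round(1))
E
python3 hole.py
```

```text
7.37 [ 579.7 -147.    89. ] [ 3.115  0.41  -0.006] [-0.27  0.56  1.77 -0.    0.82 -0.53] 46.2 [-3.3 -4.8  0.2]
lever_handle 0.68 [233. 234.] [ 567.6 -145.9   97. ]
top 0.94 [183. 269.] [ 4. 73.] 86.8
top [268 180  12  14  95] [273.7 187.1] [-8. 60.] 97.3
side 0.8 [206. 260.] [-3. 54.] 92.7
side [259 185  10   9  49] [262.8 187.7] [ 39. -59.] -56.5
side [253 205   6   5   9] [255.3 206.7] [ 9. 63.] 82.0
```

move_arm --pt "5 1 0 0 0 0.04 46" --pt "9 3 0 0 0 0.07 46" --pt "15 5 0 0 0 0.11 46" --pt "21 7 0 0 0 0.16 46" --pt "26 10 0 0 0 0.2 46"

```text
t: 8.28
ee_pos: [606.8, -136.8, 89.4]
orientation: [3.058, 0.72, -0.002]
ft_force: [-3.2, -4.5, -2.0]
width: 46.4
```

move_arm --pt "6 3 0 0 0 0.04 46" --pt "6 3 0 0 0 0.04 46" --pt "-4 -3 0 0 0 0.04 46" --pt "-4 -3 35 0 0 0.04 46" --pt "-4 -3 70 0 0 0.04 46"

```text
t: 8.7
ee_pos: [600.4, -139.5, 158.4]
orientation: [-3.042, -0.773, 0.007]
ft_force: [0.1, 0.2, 1.0]
width: 45.6
```

move_arm --pt "-8 16 35 0 0 0 46" --pt "-16 32 70 0 0 0 46" --pt "-25 50 105 0 0 0 46" --pt "-34 70 135 0 0 0 46" --pt "-40 80 140 0 0 0 46"

```text
t: 9.12
ee_pos: [564.4, -58.5, 305.7]
orientation: [3.042, 0.775, 0.014]
ft_force: [0.1, -0.0, 0.6]
width: 45.9
```

```bash
python3 look.py w6; python3 - <<'E'
import cv2;i=cv2.imread("pics/w6.png");cv2.imwrite("pics/w6c.png",cv2.resize(i[20:270,140:390],None,fx=2.4,fy=2.4,interpolation=2))
E
```

```text
9.12 [564.4 -58.5 305.7] [3.042 0.775 0.014] [-0.12  0.25  1.68  0.    1.2  -0.62] 45.9 [ 0.1 -0.   0.6]
pin_bore 0.91 [ 84. 267.] [531.5  51.6  56. ]
lever_handle 0.87 [223. 250.] [ 605.  -136.8   97. ]
pin_knob_top 0.79 [ 76. 270.] [529.3  52.7 138. ]
```

View pics/w6c.png

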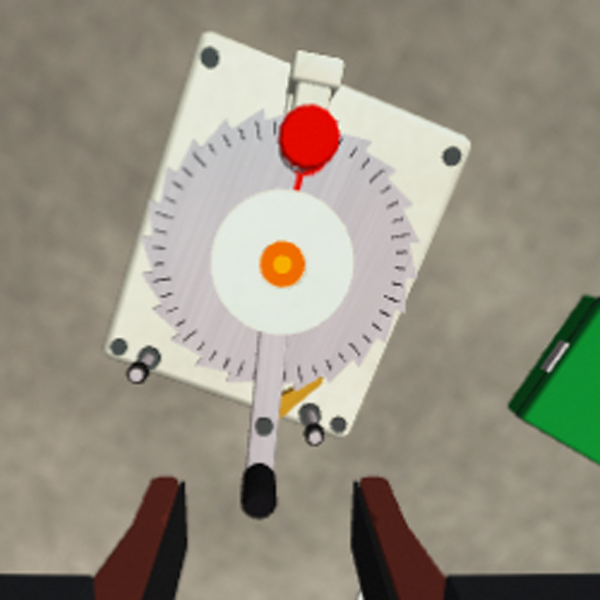

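```bash
cat > ang.py <<'E'
from h import *
im=get_image("wrist");A=np.array([546,-12.])
f=lambda c,r,z:(at(im,r,c,z)[:2]-A)
c=im["color"].astype(int);m=((c[:,:,0]>110)&(c[:,:,1]<c[:,:,0]*.6)&(c[:,:,2]<c[:,:,0]*.5)).astype(np.uint8)
cc=proj(im,[*A,105]);print("axis105",cc.round(1),"bore",proj(im,[527.5,50,56]).round(1),"knob",proj(im,[527.5,50,138]).round(1))
kn=proj(im,[527.5,50,138])
for r,cl in np.argwhere(m):
    if abs(r-cc[1])<90 and abs(cl-cc[0])<60 and np.hypot(r-kn[1],cl-kn[0])>13.5:
        p=f(cl,r,56)
        if np.hypot(*p)>35 and np.hypot(*p)<80: print(cl,r,p.round(),c[r,cl],np.degrees(np.arctan2(p[1],p[0])).round(1))
E
python3 ang.py
```

```text
axis105 [258.8 131.9] bore [267.8  83.7] knob [271.9  77.4]
277 90 [-3. 61.] [196  64  61] 92.7
266 91 [-16.  52.] [150  67  66] 107.0
270 91 [-11.  55.] [148  72  69] 101.2
271 91 [-10.  56.] [129  44  42] 99.9
272 91 [-8. 56.] [170  27  23] 98.5
273 91 [-7. 57.] [194  19  12] 97.2
274 91 [-6. 58.] [197  20  14] 95.9
275 91 [-5. 58.] [211   9   1] 94.6
276 91 [-3. 59.] [219  65  62] 93.3
267 92 [-14.  52.] [184  65  64] 105.2
268 92 [-13.  52.] [185  40  37] 103.7
269 92 [-12.  53.] [177  45  43] 102.2
270 92 [-10.  54.] [195  31  26] 100.8
271 92 [-9. 54.] [197  29  24] 99.4
272 92 [-8. 55.] [224  10   0] 98.0
273 92 [-6. 56.] [226   8   0] 96.6
274 92 [-5. 57.] [221  68  63] 95.3
267 93 [-13.  51.] [219  84  81] 104.8
268 93 [-12.  51.] [225  17   8] 103.3
269 93 [-11.  52.] [226   7   0] 101.8
270 93 [-10.  53.] [221  69  67] 100.3
271 93 [-8. 53.] [217 104 102] 98.9
272 93 [-7. 54.] [216 106 104] 97.5
267 94 [-13.  49.] [222  77  77] 104.4
268 94 [-11.  50.] [226  12   3] 102.9
269 94 [-10.  51.] [226   7   0] 101.3
267 95 [-12.  48.] [223  57  55] 104.0
268 95 [-11.  49.] [226   8   0] 102.4
269 95 [-9. 50.] [224  40  34] 100.8
267 96 [-11.  47.] [225  41  38] 103.6
268 96 [-10.  48.] [226   7   0] 101.9
266 97 [-12.  45.] [217 107 105] 104.8
267 97 [-11.  46.] [226  26  21] 103.1
268 97 [-9. 46.] [226   5   0] 101.4
266 98 [-11.  44.] [223  81  81] 104.4
267 98 [-10.  45.] [226  14   4] 102.6
268 98 [-9. 45.] [226   8   0] 100.9
267 99 [-9. 43.] [227  71  59] 102.1
268 99 [-8. 44.] [224  85  77] 100.3
```

```bash
python3 - <<'E'
from h import *
im=get_image("wrist")
c=im["color"].astype(int)
def cen(m,box):
    k=np.zeros_like(m);x0,y0,x1,y1=box;k[y0:y1,x0:x1]=m[y0:y1,x0:x1]
    N,l,s,ce=cv2.connectedComponentsWithStats(k);j=1+np.argmax(s[1:,4]);return s[j],ce[j]
og=((c[:,:,0]>180)&(c[:,:,1]>80)&(c[:,:,2]<80)).astype(np.uint8)
s,o=cen(og,(235,110,280,150));print("orange",s,o)
wh=((c.min(2)>205)).astype(np.uint8);s,w=cen(wh,(215,90,300,175));print("cup",s,w, s[0]+s[2]/2-.5,s[1]+s[3]/2-.5)
A=at(im,w[1],w[0],105)[:2];print("A",A,at(im,o[1],o[0],105))
k=at(im,76.3,268.8,138)[:2];print("knob",k-A,np.hypot(*(k-A)),np.degrees(np.arctan2(*(k-A)[::-1])))
for q in((268.4,93.5),(268.2,95),(267.8,96.5),(267.4,98.3)):
    p=at(im,q[1],q[0],56)[:2]-A;print(p,np.degrees(np.arctan2(p[1],p[0])))
p=at(im,20+490/2.4,140+258.5/2.4,97)[:2]-A;print("lever",p,np.hypot(*p),np.degrees(np.arctan2(p[1],p[0])))
E
```

```text
orange [252 121  19  20 280] [260.67142857 130.53928571]
cup [ 231   99   60   62 2591] [260.58278657 129.48861443] 260.5 129.5
A [546.61050206  -8.27490296] [547.36696107  -9.3955243  105.        ]
knob [-22.62683833  57.61486083] 61.898675280187184 111.44121336743996
[-11.76541262  47.13084306] 104.01644983633471
[-11.00637781  45.20889374] 103.68281731590886
[-10.4971607   43.14414194] 103.67461678642329
[-9.78356102 40.71472036] 103.51173692283476
lever [  50.59261069 -129.27801493] 138.82513244891078 -68.6272402646108
```

```bash
python3 - <<'E'
from h import *
im=get_image("wrist");c=im["color"].astype(int)
A=np.array([547,-9.2])
r=((c[:,:,0]>150)&(c[:,:,1]<60)&(c[:,:,2]<60)).astype(np.uint8)
for y in range(58,101):
    x=np.flatnonzero(r[y,230:310])+230
    if len(x): print(y,x.min(),x.max(),end="; ")
x=[];k=cv2.erode(r,cv2.getStructuringElement(2,(13,13)));yy,xx=np.nonzero(k);print(xx.mean(),yy.mean())
bl=(c.max(2)<40).astype(np.uint8);N,l,s,ce=cv2.connectedComponentsWithStats(bl)
for j in range(1,N):
    if 60<s[j,4]<600: print(s[j],ce[j].round(1),at(im,ce[j][1],ce[j][0],97)[:2]-A)
E
```

```text
63 273 274; 64 267 276; 65 266 279; 66 264 280; 67 263 281; 68 263 281; 69 262 283; 70 262 283; 71 261 283; 72 261 284; 73 261 284; 74 261 284; 75 261 284; 76 261 284; 77 261 284; 78 261 285; 79 261 284; 80 262 284; 81 262 284; 82 262 283; 83 263 283; 84 263 282; 85 264 281; 86 265 281; 87 267 279; 88 269 278; 89 276 277; 90 274 276; 91 272 275; 92 267 273; 93 267 269; 94 267 269; 95 267 268; 96 267 268; 97 267 268; 98 267 268; 272.54477611940297 75.93283582089552
[ 40 158  19  14 201] [ 48.8 164.3] [-241.28010825 -183.82536403]
[244 216  14  23 272] [250.5 226.9] [  56.10961995 -130.38245471]
```

```bash
python3 - <<'E'
from h import *
im=get_image("wrist")
g=lambda p:(p.round(1),np.hypot(*p).round(1),np.degrees(np.arctan2(p[1],p[0])).round(1))
for A in((546.6,-8.3),(547.4,-9.4),(546,-12)):
    A=np.array(A);print(A,"pin",g(at(im,75.5,272.5,138)[:2]-A),"line",g(at(im,94,268.1,56)[:2]-A),g(at(im,97.5,267.5,56)[:2]-A),"ring edge",g(at(im,90.5,275,56)[:2]-A))
# direction of the line itself, axis at z=56 projected
m=at(im,93,268.3,56)[:2]-at(im,98.5,267.5,56)[:2];print(m,np.degrees(np.arctan2(m[1],m[0])))
E
```

```text
[546.6  -8.3] pin (array([-19.1,  60.5]), np.float64(63.4), np.float64(107.5)) line (array([-11.4,  46.5]), np.float64(47.8), np.float64(103.8)) (array([-9.8, 41.9]), np.float64(43.0), np.float64(103.2)) ring edge (array([-5.1, 55.4]), np.float64(55.6), np.float64(95.3))
[547.4  -9.4] pin (array([-19.9,  61.6]), np.float64(64.7), np.float64(107.9)) line (array([-12.2,  47.6]), np.float64(49.1), np.float64(104.4)) (array([-10.6,  43. ]), np.float64(44.3), np.float64(103.9)) ring edge (array([-5.9, 56.5]), np.float64(56.8), np.float64(96.0))
[546 -12] pin (array([-18.5,  64.2]), np.float64(66.8), np.float64(106.0)) line (array([-10.8,  50.2]), np.float64(51.3), np.float64(102.2)) (array([-9.2, 45.6]), np.float64(46.5), np.float64(101.4)) ring edge (array([-4.5, 59.1]), np.float64(59.2), np.float64(94.4))
[-2.70782684  7.11721698] 110.82989154959502
```

move_arm --pt "6 -10 -5 0 0 0 46" --pt "15 -30 -35 0 0 0 46" --pt "24 -48 -70 0 0 0 46" --pt "32 -64 -105 0 0 0 46" --pt "40 -80 -140 0 0 0 46"

```text
t: 10.03
ee_pos: [603.9, -141.2, 157.7]
orientation: [3.043, 0.777, 0.001]
ft_force: [0.2, -0.1, -0.7]
width: 46.1
```

move_arm --pt "0 0 -35 0 0 0 46" --pt "0 0 -70 0 0 0 46" --pt "5 3 -70 0 0 0 46" --pt "10 6 -70 0 0 0 46" --pt "10 6 -70 0 0 0 46"

```text
t: 10.45
ee_pos: [614.8, -133.5, 90.7]
orientation: [3.043, 0.778, 0.001]
ft_force: [-1.9, -0.2, -3.0]
width: 45.9
```

move_arm --pt "3 1 0 0 0 0.02 46" --pt "6 3 0 0 0 0.04 46" --pt "9 4 0 0 0 0.06 46" --pt "9 4 0 0 0 0.06 46"

```text
t: 10.78
ee_pos: [623.4, -129.2, 91.2]
orientation: [3.018, 0.871, 0.003]
ft_force: [-2.3, -1.1, 1.2]
width: 46.3
```

move_arm --pt "-6 -3 0 0 0 0 46" --pt "-10 -6 0 0 0 0 46" --pt "-10 -6 35 0 0 0 46" --pt "-10 -6 70 0 0 0 46"

```text
t: 11.12
ee_pos: [610.3, -135.6, 158.7]
orientation: [-3.017, -0.867, 0.006]
ft_force: [0.7, -0.1, 0.6]
width: 46.2
```

move_arm --pt "-10 16 35 0 0 0 46" --pt "-20 32 70 0 0 0 46" --pt "-31 50 105 0 0 0 46" --pt "-43 70 135 0 0 0 46" --pt "-49 76 140 0 0 0 46"

```text
t: 11.53
ee_pos: [564.6, -58.2, 305.9]
orientation: [3.016, 0.868, 0.015]
ft_force: [-0.1, 0.1, 0.2]
width: 46.2
```

```bash
cat > rel.py <<'E'
from h import *
o=get_obs();print(round(o["t"],2),np.round(o["ee_pos"],1),np.round(o["orientation"],3))
im=get_image("wrist");save(im,"r%d.png"%(o["t"]*100));c=im["color"].astype(int)
wh=(c.min(2)>205).astype(np.uint8);N,l,s,ce=cv2.connectedComponentsWithStats(wh)
e=proj(im,[547,-10,105]);j=min((j for j in range(1,N) if s[j,4]>1200),key=lambda j:np.hypot(*(ce[j]-e)));print("cup",s[j],ce[j],e)
w=s[j,:2]+s[j,2:4]/2-.5;A=at(im,w[1],w[0],105)[:2]
g=lambda p:(p.round(1),np.hypot(*p).round(1),np.degrees(np.arctan2(p[1],p[0])).round(1))
r=((c[:,:,0]>150)&(c[:,:,1]<60)&(c[:,:,2]<60)).astype(np.uint8)
k=cv2.erode(r,cv2.getStructuringElement(2,(13,13)));yy,xx=np.nonzero(k)
print("A",A,"knob px",xx.mean(),yy.mean(),g(at(im,yy.mean(),xx.mean(),138)[:2]-A))
r2=(c[:,:,0]-(c[:,:,1]+c[:,:,2])/2).clip(0)
for y in range(int(yy.mean())+14,int(w[1])-25):
    W=r2[y,int(w[0])-30:int(w[0])+40]; W=W*(W>60)
    if W.sum()>0:
        x=(W*np.arange(len(W))).sum()/W.sum()+int(w[0])-30; print(y,round(x,1),np.count_nonzero(W),g(at(im,y,x,56)[:2]-A))
for m in mark_of(im,"lever_handle")[:1]: print("lever",g(at(im,*m["location"],97)[:2]-A))
E
python3 rel.py
```

```text
11.53 [564.6 -58.2 305.9] [3.016 0.868 0.015]
cup [ 230   99   59   61 2488] [259.09284566 129.07998392] [258.77740387 130.32812163]
A [546.31467711  -8.3765628 ] knob px 274.43333333333334 77.80833333333334 (array([-18.6,  60.1]), np.float64(62.9), np.float64(107.2))
91 270.6 10 (array([-11.5,  52.4]), np.float64(53.6), np.float64(102.4))
92 267.3 8 (array([-14.7,  48.7]), np.float64(50.9), np.float64(106.8))
93 266.5 5 (array([-14.9,  46.9]), np.float64(49.3), np.float64(107.6))
94 266.0 3 (array([-14.8,  45.4]), np.float64(47.7), np.float64(108.1))
95 265.9 3 (array([-14.2,  44.1]), np.float64(46.3), np.float64(107.9))
96 265.5 4 (array([-14. ,  42.6]), np.float64(44.8), np.float64(108.1))
97 265.2 3 (array([-13.6,  41.2]), np.float64(43.4), np.float64(108.2))
98 265.1 3 (array([-13. ,  39.9]), np.float64(42.0), np.float64(108.0))
99 265.0 3 (array([-12.3,  38.7]), np.float64(40.6), np.float64(107.7))
lever (array([  66.4, -120.4]), np.float64(137.5), np.float64(-61.1))
```

move_arm --pt "-10 30 -10 0 0 0 0" --pt "-22 65 -30 0 0 0 0" --pt "-37 100 -60 0 0 0 0" --pt "-37 109 -95 0 0 0 0" --pt "-37 109 -130 0 0 0 0"

```text
t: 12.05
ee_pos: [524.9, 51.1, 167.1]
orientation: [-3.018, -0.871, 0.001]
ft_force: [0.7, 0.9, -0.1]
width: 16.0
```

move_arm --pt "0 0 -10 0 0 0 0" --pt "0 0 -20 0 0 0 0" --pt "0 0 -20 0 0 0 0"

```text
t: 12.3
ee_pos: [525.6, 48.7, 147.8]
orientation: [-3.019, -0.867, 0.005]
ft_force: [0.7, -0.2, 0.6]
width: 0.9
```

```bash
python3 look.py w7; python3 - <<'E'
from h import *
i=get_image("side");save(i,"s2.png",(215,140,315,230),6)
E
```

```text
12.3 [525.6  48.7 147.8] [-3.019 -0.867  0.005] [ 0.07  0.39  1.9  -0.    0.86 -0.49] 0.9 [ 0.7 -0.2  0.6]
feed_axis 0.73 [228. 242.] [537.3   9.5  56. ]
lock_hole 0.92 [190. 256.] [527.4  51.6  56. ]
pin_knob_top 0.61 [222. 259.] [527.2  54.5 138. ]
```

View pics/s2.png

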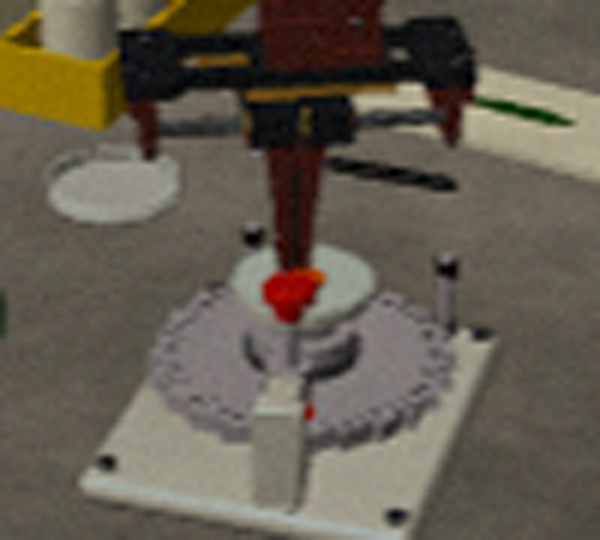

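Closed fingers stand right above the red knob at (290,285); pushing down in stages.

move_arm --pt "2 2 -6 0 0 0 0" --pt "2 2 -12 0 0 0 0" --pt "2 2 -18 0 0 0 0" --pt "2 2 -23 0 0 0 0" --pt "2 2 -23 0 0 0 0"

```text
t: 13.07
ee_pos: [527.7, 51.5, 125.5]
orientation: [-3.019, -0.868, 0.002]
ft_force: [0.2, 0.3, -0.3]
width: 0.7
```

move_arm --pt "0 0 -4 0 0 0 0" --pt "0 0 -8 0 0 0 0" --pt "0 0 -11 0 0 0 0" --pt "0 0 -14 0 0 0 0" --pt "0 0 -14 0 0 0 0"

```text
t: 13.48
ee_pos: [527.7, 51.5, 111.9]
orientation: [-3.019, -0.868, 0.002]
ft_force: [-0.5, 1.1, 0.5]
width: 0.3
```

move_arm --pt "0 0 -2 0 0 0 0" --pt "0 0 -4 0 0 0 0"

```text
t: 13.65
ee_pos: [528.1, 51.5, 108.6]
orientation: [-3.019, -0.868, 0.0]
ft_force: [-1.7, 0.0, 1.5]
width: 0.4
```

move_arm --pt "0 0 -1 0 0 0 0" --pt "0 0 -2 0 0 0 0"

```text
t: 13.82
ee_pos: [528.4, 51.5, 108.0]
orientation: [3.019, 0.868, 0.0]
ft_force: [-8.3, -1.0, 28.9]
width: -0.1
```

move_arm --pt "0 0 -1 0 0 0 0" --pt "0 0 -2 0 0 0 0"

```text
t: 13.98
ee_pos: [528.6, 51.5, 107.8]
orientation: [3.019, 0.868, 0.001]
ft_force: [-14.0, -1.5, 47.8]
width: 0.2
```

```bash
python3 - <<'E'
from h import *
i=get_image("side");save(i,"s3.png",(215,140,315,230),6)
E
```

```text
(no output)
```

View pics/s3.png

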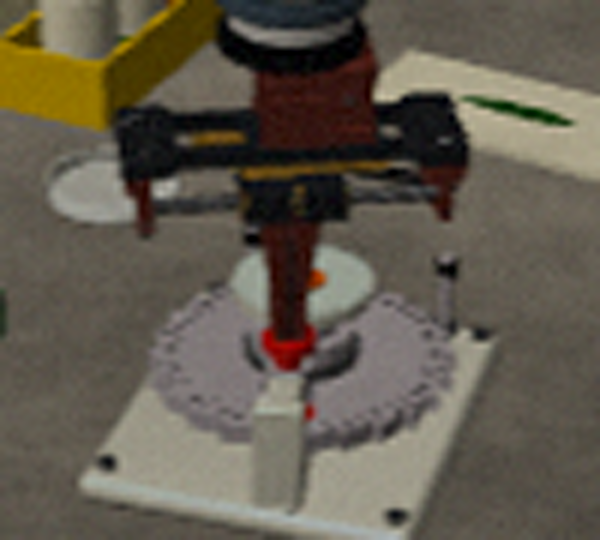

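Knob is down on its boss: hard stop at z = 108 mm with force rising. Retreat and return to the lever.

move_arm --pt "0 0 10 0 0 0 0" --pt "0 0 35 0 0 0 0" --pt "5 -10 65 0 0 0 46" --pt "20 -45 75 0 0 0 46" --pt "35 -80 75 0 0 0 46"

```text
t: 14.45
ee_pos: [565.4, -28.6, 183.1]
orientation: [3.016, 0.872, 0.009]
ft_force: [1.8, -1.2, -0.1]
width: 17.2
```

move_arm --pt "16 -36 0 0 0 0 46" --pt "32 -72 0 0 0 0 46" --pt "48 -107 0 0 0 0 46" --pt "48 -107 0 0 0 0 46"

```text
t: 14.78
ee_pos: [614.0, -141.3, 180.0]
orientation: [3.018, 0.861, 0.004]
ft_force: [-0.3, 0.9, -0.1]
width: 43.4
```

```bash
python3 look.py w8
```

```text
14.78 [ 614.  -141.3  180. ] [3.018 0.861 0.004] [-0.24  0.48  1.65 -0.    1.01 -0.8 ] 43.4 [-0.3  0.9 -0.1]
```

move_arm --pt "0 0 0 0 0 0 46" --pt "0 0 0 0 0 0 46"

```text
t: 15.25
ee_pos: [611.0, -134.5, 179.8]
orientation: [-3.019, -0.87, 0.0]
ft_force: [0.4, 0.5, 0.5]
width: 46.1
```

```bash
python3 look.py w9; python3 - <<'E'
from h import *
im=get_image("wrist");c=im["color"].max(2);print(proj(im,[613,-135,122]),proj(im,[613,-135,97]))
save(im,"w9.png")
E
```

```text
15.25 [ 611.  -134.5  179.8] [-3.019 -0.87   0.   ] [-0.24  0.47  1.66  0.    1.01 -0.8 ] 46.1 [0.4 0.5 0.5]
lever_handle 0.85 [192. 254.] [ 611.3 -131.5   97. ]
lever_handle 0.55 [142. 441.] [733.1   2.8  97. ]
[254.02571591 204.1920879 ] [253.80025455 195.21524747]
```

View pics/w9.png

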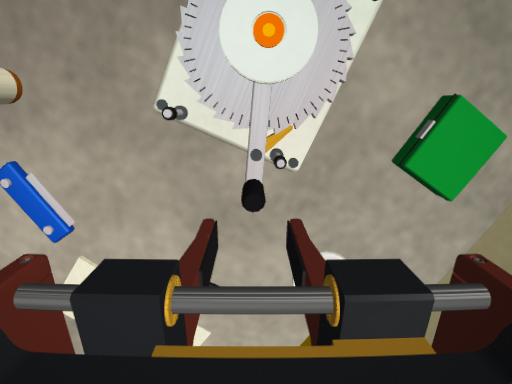

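move_arm --pt "0 0 -35 0 0 0 46" --pt "0 0 -70 0 0 0 46" --pt "0 0 -90 0 0 0 46" --pt "0 0 -90 0 0 0 46"

```text
t: 15.93
ee_pos: [607.9, -134.8, 85.2]
orientation: [-3.016, -0.867, 0.011]
ft_force: [-1.5, -0.1, 0.6]
width: 45.9
```

move_arm --pt "-11 -5 0 0 0 -0.087 46" --pt "-22 -9 0 0 0 -0.174 46" --pt "-34 -13 0 0 0 -0.26 46" --pt "-46 -15 0 0 0 -0.35 46" --pt "-58 -16 0 0 0 -0.44 46"

```text
t: 16.35
ee_pos: [554.0, -152.0, 91.2]
orientation: [3.136, 0.181, 0.004]
ft_force: [1.4, 1.5, -0.2]
width: 46.0
```

move_arm --pt "-12 0 0 0 0 -0.087 46" --pt "-24 1 0 0 0 -0.174 46" --pt "-36 3 0 0 0 -0.26 46" --pt "-48 6 0 0 0 -0.35 46" --pt "-54 8 0 0 0 -0.4 46"

```text
t: 16.77
ee_pos: [499.4, -143.7, 91.3]
orientation: [3.109, -0.446, 0.004]
ft_force: [2.6, -1.1, -0.8]
width: 46.5
```

move_arm --pt "-2 1 0 0 0 0 46" --pt "-4 2 0 0 0 0 46" --pt "-5 2 0 0 0 0 46"

```text
t: 17.02
ee_pos: [495.1, -141.7, 90.6]
orientation: [3.111, -0.436, 0.003]
ft_force: [2.9, -0.1, 1.9]
width: 45.8
```

move_arm --pt "-1 0 0 0 0 0 46" --pt "-2 1 0 0 0 0 46"

```text
t: 17.18
ee_pos: [495.1, -141.5, 90.6]
orientation: [3.11, -0.437, 0.009]
ft_force: [7.6, -7.1, -2.0]
width: 46.1
```

move_arm --pt "-1 0 0 0 0 0 46" --pt "-2 1 0 0 0 0 46" --pt "-2 1 0 0 0 0 46"

```text
t: 17.43
ee_pos: [495.0, -141.5, 90.6]
orientation: [3.109, -0.437, 0.015]
ft_force: [12.1, -7.6, -6.3]
width: 46.2
```

move_arm --pt "7 -2 0 0 0 0 46" --pt "13 -4 0 0 0 0 46" --pt "13 -4 0 0 0 0 46" --pt "13 -4 30 0 0 0 46" --pt "13 -4 65 0 0 0 46"

```text
t: 17.85
ee_pos: [500.7, -142.6, 152.8]
orientation: [-3.11, 0.438, 0.012]
ft_force: [1.2, 0.2, 0.6]
width: 46.1
```

move_arm --pt "0 0 35 0 0 0 46" --pt "15 20 70 0 0 0 46" --pt "30 45 100 0 0 0 46" --pt "45 70 130 0 0 0 46" --pt "55 85 145 0 0 0 46"

```text
t: 18.27
ee_pos: [559.7, -56.7, 303.4]
orientation: [-3.11, 0.437, -0.006]
ft_force: [1.4, -1.7, 0.1]
width: 46.2
```

move_arm --pt "0 0 0 0 0 0 46" --pt "0 0 0 0 0 0 46"

```text
t: 18.43
ee_pos: [558.2, -57.8, 299.9]
orientation: [3.111, -0.435, 0.001]
ft_force: [-0.0, 0.3, -1.0]
width: 45.9
```

```bash
python3 look.py w10; python3 rel.py | grep -v "^ *9"; python3 - <<'E'
from h import *
i=get_image("side");a=cv2.imread("pics/w10.png");s=cv2.resize(i["color"][140:230,215:315,::-1],None,fx=3.84,fy=3.84,interpolation=2)
t=get_image("top")
for n in("beaker","dish","forceps","slide_box","stain_bottle","needle","blade_holder","dish_lid","dropper"):
    print(n,[np.round(at(t,*m["location"],H[n])[:2]) for m in mark_of(t,n)[:1]])
h=346;cv2.imwrite("pics/fin.png",cv2.resize(np.hstack([a[:345],s[:345]]),(800,308)))
E
```

```text
18.43 [558.2 -57.8 299.9] [ 3.111e+00 -4.350e-01  1.000e-03] [-0.12  0.25  1.7  -0.    1.2   0.15] 45.9 [-0.   0.3 -1. ]
lock_hole 0.83 [ 94. 209.] [526.1  54.1  56. ]
pin_bore 0.63 [ 98. 211.] [527.5  48.   56. ]
lever_handle 0.78 [230. 236.] [ 509.7 -143.5   97. ]
lever_handle 0.21 [262. 143.] [ 352.1 -157.3   97. ]
pin_knob_top 0.76 [ 92. 204.] [532.   50.8 138. ]
18.73 [557.2 -59.2 298.4] [ 3.11  -0.44  -0.004]
cup [ 205  105   60   60 2496] [234.48878205 134.36137821] [234.24916898 135.87671776]
A [547.84117853  -8.38533766] knob px 205.16304347826087 92.5 (array([-15.3,  57.2]), np.float64(59.3), np.float64(105.0))
106 217.8 4 (array([-15.7,  42.2]), np.float64(45.0), np.float64(110.4))
107 218.6 4 (array([-15. ,  40.6]), np.float64(43.3), np.float64(110.3))
108 218.0 1 (array([-16.2,  39.5]), np.float64(42.7), np.float64(112.4))
lever (array([ -37.3, -129.3]), np.float64(134.6), np.float64(-106.1))
beaker [array([587., 433.])]
dish [array([476., 422.])]
forceps []
slide_box [array([798.,  19.])]
stain_bottle []
needle []
blade_holder []
dish_lid [array([ 782., -221.])]
dropper [array([339., 298.])]
```

View pics/fin.png

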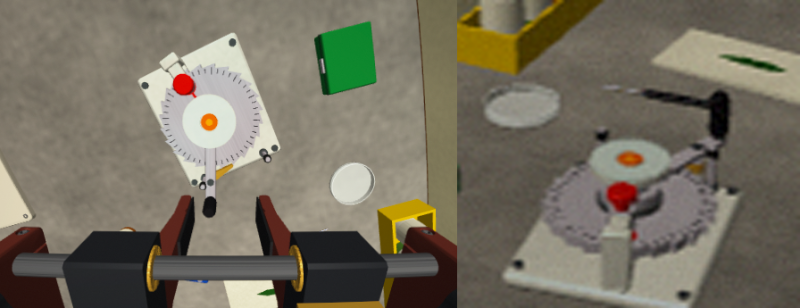

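```bash
python3 -c "
from workcell import *
print(close_job())"
```

```text
the job is handed in; nothing more can be done
None
```

The microtome is ready for its blade, and I handed the job in at about 19 s of the 61 s allowed.

- **Ratchet check:** I swung the lever clockwise to its rear stop, where the tool stopped at x ≈ 495 mm as the force rose. I did not measure the wheel before and after that swing. After the first part of the forward stroke, the lever had moved about 27° and the wheel about 16°. That fits the allowed free play with no backward turn.
- **Turning the wheel:** One forward stroke in stages, driven only by the lever, brought the hole under the pin. The close look put the red line at 108° and the pin at about 107.2°.
- **Locking pin:** I pushed the knob down to a hard stop at 108 mm, its fully home height. The last push reached about 48 N at the fingertips. The side view shows the knob down on its boss.
- **Lever:** I swung it back to the rear stop, where it stopped at the same tool position as the first time. The fingers then let go and moved clear. The camera puts the lever at -106.1°, against about -107.5° calculated for the stop. I took the difference as measuring error.

**Bystanders:** The last top view found the beaker, dish, slide box, dish lid and dropper within about 10 mm of where they started, which is the network's scatter. It did not report the forceps, stain bottle, needle or blade holder. I planned the arm's path to stay clear of them, and no unexpected contact force showed.

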